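# Tip the fire brick down to close up the soldering hearth

## Task

On the soldering board a loose fire brick stands on end near one end of the board, with a small capped bottle near the other end. First push the brick over, towards the middle of the board, so that it lies on its broad face on the board; then push it along the board until its long side lies flat against the brick fixed along the board's far edge, in front of it and fully on the board. Only push, never pick the brick up; leave the bottle, the solder pick and the tweezers as they are, and finish clear of everything.

Things in the scene. Friction and masses are not known exactly. Their poses are not given: they have to be found in the camera images.
- board: flat grey soldering board fixed to the bench, 172 (x) x 250 (y) x 16 (z) mm; origin at the centre of its underside, on the bench; +x points to its far long edge, where the fixed brick is, y along its length, z up. Turned by up to 20 degrees
- back_face (a point): middle of the lower edge of the front face of the fixed grey fire brick, at board (44, 0, 16) mm, axes as the board's. That brick, on a long narrow side, is 40 mm deep (board x 44 to 84), 115 long (y -57 to 57), 58 high (top 74 above the bench), and does not give way
- brick: loose grey fire brick, 58 (x) x 40 (y) x 115 (z) mm, 0.19-0.32 kg; origin at its CENTRE. Stands on end at the start (z up, top 131 above the bench), within 7 deg of the board's axes, at board x -45, y +98 or -98, within 6 mm. Pushed near the top towards the middle it pivots, falls by itself beyond a 19 deg lean, and lies 40 high, z along the board, 50-70 mm before the fixed brick
- flask: small white bottle with black cap, 35 mm diameter, 81 high, loose, standing on the board at the end away from the brick (board x -45, y -98 or +98 mm); origin at the centre of its underside
- pick: solder pick, a thin rod 148 mm long and 9 mm thick lying loose on the bench beside one short end of the board, about 40 mm clear of it and parallel to the board's x; origin at the middle of its underside, length along its own y
- tweezers: steel tweezers, 150 mm long, 13 wide, 9 high, lying loose on the bench beside the board's other short end in the same way; origin at the middle of its underside, length along its own y
There are look-alikes about, which are no part of the job. Leave any yellow look-alike of the brick alone.

How it is judged:
By the outcome, as a careful person would: the job done as asked, in the order asked, and still so for the second after the job is handed in, with the robot touching nothing.
It also fails if it takes over 45 s, if anything falls off the work surface, if the arm or the gripper's body presses on something with over 40 N, if the wrist force passes 120 N, or if a joint passes its speed limit or range.

## Robot

A 6-joint arm with a two-finger parallel gripper is mounted at the origin on a cart in front of the work surface, level with it; the furniture and walls round the work are solid. World frame = base frame: x ahead of the robot, y to its left, z up, the work surface at z = 0. Lengths are in m, angles in rad, forces in N, time in s.
With the tool pointing down it reaches from about 0.375 to 0.975 m from the base axis. Payload 3.8 kg.
Tool frame: the origin (TCP) lies midway between the tips of the shut fingers; the grasp point (between the pads) lies 19 mm behind it; z points along the fingers, y is the line along which they close (so a half turn about z gives the same grasp; the last joint's range is limited). The gripper opens to 85 mm and grips with 20 to 120 N. Pads are 22 mm wide; open, the fingers measure 114 mm over their backs; the gripper's body (76 mm by 85 mm) begins 54 mm behind the grasp point. The pads swing forward as they close: fully open they stand 13 mm farther back than shut.
Start: joints at [1.102, 0.264, 1.604, -0, 1.274, -0.037], TCP at [0.282, 0.613, 0.231] pointing down, gripper open.
Joint ranges: [-2.63, 2.63], [-0.94, 2.18], [0.31, 2.57], [-1.31, 4.45], [0, 2.66], [-2.55, 2.55]. Speed limits (rad/s): [2.57, 2.57, 3.14, 3.14, 3.14, 3.14].

## Interface

Orientations are given as a rotation vector (axis times angle).
In Python, from workcell import sensors, viewer, job gives the robot as it stands.
- The arm moves only by the shell command python3 -m inch 'ROWS' [FORCE]. ROWS is JSON, one flat list of numbers, 7 for each row, row after row: the shift along the tool's x, y, z in mm, then the turn, a rotation vector about the tool's x, y, z in degrees, then the finger opening in mm, from 0 to 85.4. A call has exactly 8 rows; each row shifts and turns the commanded pose from where the row before left it, along the tool's axes as they then stand; what a row does not reach is not made up. A row lasts 1/10 s, in which the tool goes at most 50 mm and 8.59 degrees, less where a joint would pass 70% of its speed; a pose out of reach is approached as far as the arm can. A call is refused whole if a number of a shift passes 50 or a number of a turn 8.59, either way. A call with a gripper value outside its range is refused whole. The fingers move at their own pace and stop on an object; FORCE is the grip in N (left out, the last holds). Time passes only in rows, so rows that do not move let the fingers close, or fill a call up. It gives the time, the measured TCP pose, the force, the opening and the grip force at its end, in the units of the state.
- sensors.read_state(): the state, without advancing time (a new reading comes with each control period).
- viewer.read_camera(name): name is "scene" or "side" or "wrist"; returns the picture (480x640x3 uint8, red, green, blue); there is no depth.
- viewer.camera_params(name): a dict with "K" (3x3 intrinsics, pixels), "world_to_cam" (4x4, takes a point from world to camera coordinates). Camera axes: x right, y down, z forward; pixel columns grow to the right and rows downward; lengths in m; the calibration is good to about 2 mm. A picture is of the moment at which its call begins: read the wrist's pose just before it. camera_params takes no time and is no camera call; for the wrist camera it gives the pose at the moment of the call.
- job.finish_job(): hands the job in; it is judged then, once.
The state is a dict: "time": time; "q": joint angles; "joint_vel": joint speeds; "joint_torque": joint torques, N m; "tool_pos": TCP position; "tcp_rot": TCP orientation; "wrist_force": force on the tool from outside, world axes, zero at the start; "torque": the same for the moment, N m; "width": opening from 0.0 (shut) to 1.0 (fully open); "grip_force": force on a finger pad.
Only numpy, scipy, OpenCV 4.12 (cv2) and the standard library are available. Lean on these libraries where they do the work, as an engineer would, in place of code of your own. Each camera call takes 0.05 s, during which the arm holds its last target. There are 200 camera calls.

## Working session

There is one attempt and no reset: what is moved stays moved. The work goes in short steps, Python scripts to look and compute and a shell command to move; the robot and the scene stay as the last step left them, time stands still between calls to the robot, and variables do not carry over. Pictures are saved under pics/ and viewed, at most 10 in all, crops included, and the job is handed in when it is done.

```bash
mkdir -p pics
python3 - <<'E'
from workcell import sensors, viewer
import cv2, numpy as np
for n in("scene","side"):
    im=viewer.read_camera(n); cv2.imwrite(f"pics/{n}0.png",im[:,:,::-1]); p=viewer.camera_params(n)
    np.savez(f"{n}.npz",im=im,K=p["K"],T=p["world_to_cam"]); print(n,np.round(p["K"],1).tolist(),np.round(p["world_to_cam"],3).tolist())
s=sensors.read_state(); print(s["tool_pos"],s["tcp_rot"],s["time"])
E
```

```text
scene [[547.1, 0.0, 316.8], [0.0, 547.1, 239.1], [0.0, 0.0, 1.0]] [[0.496, -0.869, 0.006, -0.23], [-0.362, -0.213, -0.907, 0.266], [0.789, 0.447, -0.42, 0.554], [0.0, 0.0, 0.0, 1.0]]
side [[453.3, 0.0, 319.1], [0.0, 453.3, 239.2], [0.0, 0.0, 1.0]] [[0.992, -0.128, 0.005, -0.481], [-0.073, -0.599, -0.797, 0.137], [0.105, 0.79, -0.604, 0.826], [0.0, 0.0, 0.0, 1.0]]
[0.28218216 0.61245787 0.23008042] [-0.67287458 -3.06815999  0.00309847] 0.1
```

View pics/scene0.png

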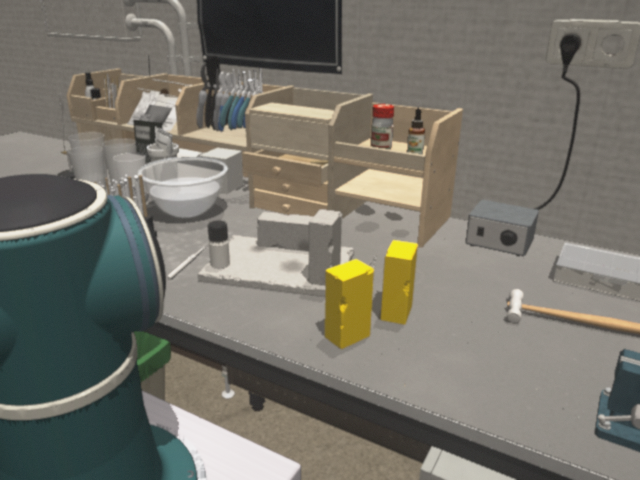

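View pics/side0.png

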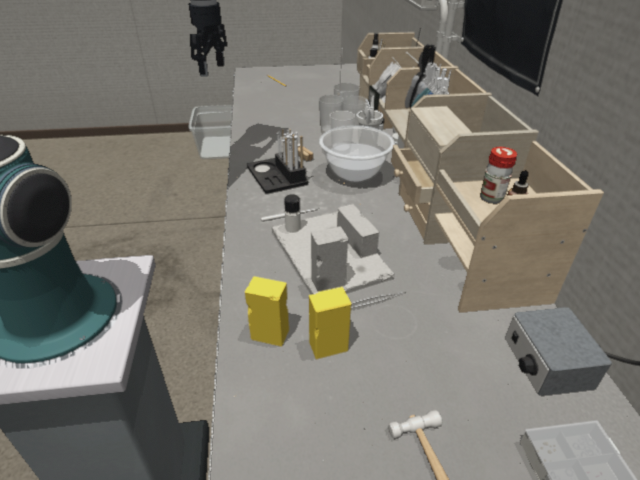

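The scene view shows the loose grey brick standing at (324,245), the fixed brick at (285,230), the flask at (218,245) and two yellow look-alikes at (349,303) and (400,282). In the side view these are at (328,258), (358,230), (292,215), and (268,311) and (329,322). The grey one standing on the board fits; the yellow ones are on the bench. I'll confirm this in an enlarged crop.

Run:
```python
import cv2, numpy as np
a=cv2.imread("pics/side0.png")[180:370,240:420]; b=cv2.imread("pics/scene0.png")[200:350,190:430]
a=cv2.resize(a,None,fx=3,fy=3,interpolation=cv2.INTER_CUBIC); cv2.imwrite("pics/side_crop.png",a)
b=cv2.resize(b,None,fx=3,fy=3,interpolation=cv2.INTER_CUBIC); cv2.imwrite("pics/scene_crop.png",b)
```

```text
(no output)
```

View pics/side_crop.png

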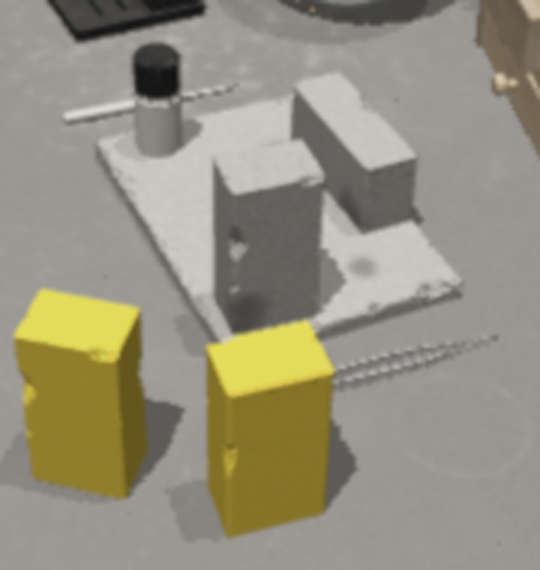

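View pics/scene_crop.png

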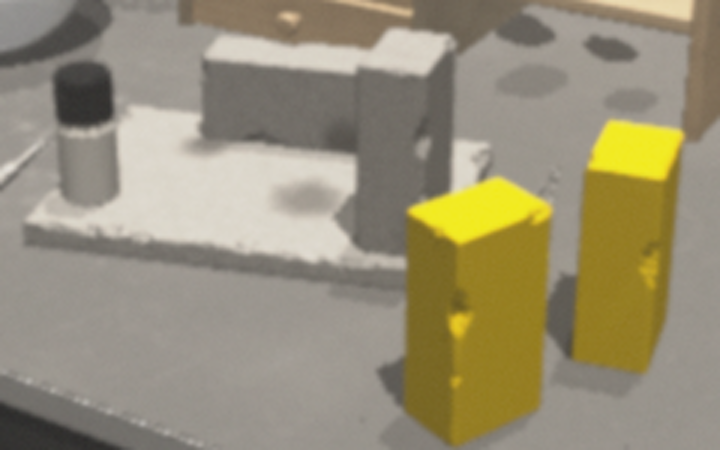

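The crops confirm it: the loose grey brick stands alone on the board's near end (side crop 214–324, 142–330). The flask is at the other end, and both yellow bricks are on the bench beyond the tweezers.

```bash
cat > h.py <<'E'
import numpy as np
def ray(cam,uv,z):
    d=np.load(cam+".npz");K,T=d["K"],d["T"];uv=np.atleast_2d(uv).astype(float)
    D=np.c_[uv,np.ones(len(uv))]@np.linalg.inv(K).T@T[:3,:3]; o=-T[:3,:3].T@T[:3,3]
    return (o+D*((z-o[2])/D[:,2])[:,None])[:,:2]
E
python3 - <<'E'
from h import *
S=lambda p:np.array(p)/3+[240,180]
C=lambda p:np.array(p)/3+[190,200]
f=lambda n,a:print(n,(a*1000).round().tolist(),(a.mean(0)*1000).round())
f("board side NL,NR,FR",ray("side",S([(97,145),(222,333),(460,283)]),.016))
f("board scene NL,FR",ray("scene",C([(25,228),(490,145)]),.016))
f("fixedtop side",ray("side",S([(293,86),(343,75),(415,155),(367,170)]),.074))
f("fixedtop scene",ray("scene",C([(203,57),(225,33)]),.074))
f("fixed bottom front side",ray("side",S([(365,227)]),.016))
f("fixed bottom front scene",ray("scene",C([(202,137)]),.016))
f("brick side",ray("side",S([(214,150),(232,192),(324,178),(302,142)]),.131))
f("brick scene",ray("scene",C([(357,65),(388,30),(455,40),(430,75)]),.131))
f("yel side L",ray("side",S([(15,335),(42,290),(140,308),(120,360)]),.115))
f("yel side R",ray("side",S([(208,345),(228,393),(332,372),(308,322)]),.115))
f("tweez",ray("side",S([(335,375),(497,337)]),.005))
f("flask",ray("side",S([(157,55)]),.097))
E
```

```text
board side NL,NR,FR [[405.0, 198.0], [473.0, -14.0], [634.0, 14.0]] [504.  66.]
board scene NL,FR [[400.0, 201.0], [636.0, 17.0]] [518. 109.]
fixedtop side [[547.0, 172.0], [586.0, 182.0], [615.0, 80.0], [579.0, 67.0]] [582. 125.]
fixedtop scene [[550.0, 179.0], [591.0, 190.0]] [570. 184.]
fixed bottom front side [[584.0, 78.0]] [584.  78.]
fixed bottom front scene [[552.0, 184.0]] [552. 184.]
brick side [[473.0, 23.0], [479.0, -19.0], [534.0, -12.0], [527.0, 25.0]] [503.   4.]
brick scene [[473.0, 20.0], [525.0, 31.0], [531.0, -9.0], [481.0, -20.0]] [502.   6.]
yel side L [[354.0, -106.0], [368.0, -72.0], [420.0, -93.0], [407.0, -131.0]] [ 387. -100.]
yel side R [[453.0, -125.0], [459.0, -160.0], [513.0, -152.0], [507.0, -115.0]] [ 483. -138.]
tweez [[540.0, -49.0], [649.0, -28.0]] [594. -38.]
flask [[452.0, 189.0]] [452. 189.]
```

```bash
python3 -m inch '[0,0,-14,0,0,-8.24,0, 0,0,-14,0,0,-8.24,0, 0,0,-14,0,0,-8.24,0, 0,0,-14,0,0,-8.24,0, 0,0,-14,0,0,-8.24,0, -4,-47,0,0,0,0,0, -4,-47,0,0,0,0,0, -4,-47,0,0,0,0,0]' 40; python3 -m inch '[-4,-47,0,0,0,0,0, -4,-47,0,0,0,0,0, -4,-47,0,0,0,0,0, -4,-47,0,0,0,0,0, -4,-47,0,0,0,0,0, 0,-47,0,0,0,0,0, 0,-47,0,0,0,0,0, 0,0,0,0,0,0,0]'
python3 - <<'E'
from workcell import sensors
from scipy.spatial.transform import Rotation as R
s=sensors.read_state(); print(s["q"],R.from_rotvec(s["tcp_rot"]).as_matrix().round(3))
E
```

```text
time: 0.9
tool_pos: [0.3339, 0.4798, 0.3006]
tcp_rot: [0.452, -3.108, 0.002]
wrist_force: [1.3, -0.7, 0.9]
width: -0.001
grip_force: 0.0
time: 1.7
tool_pos: [0.4473, 0.1664, 0.3009]
tcp_rot: [0.439, -3.11, 0.004]
wrist_force: [-0.1, 0.2, -0.3]
width: -0.001
grip_force: 0.0
[ 0.30576346 -0.15431472  1.91654852 -0.00257714  1.38001772 -1.54519462] [[-0.961 -0.277  0.   ]
 [-0.277  0.961 -0.003]
 [ 0.001 -0.003 -1.   ]]
```

```bash
python3 -m inch '[0,-46,0,0,0,0,0, 0,-46,0,0,0,0,0, 0,-46,0,0,0,0,0, 0,-46,0,0,0,0,0, -2,-46,0,0,0,0,0, 0,0,40,0,0,0,0, 0,0,40,0,0,0,0, 0,0,0,0,0,0,0]'
python3 - <<'E'
from workcell import viewer
import cv2,numpy as np
im=np.hstack([viewer.read_camera("side")[150:400,200:440],viewer.read_camera("scene")[150:400,180:440]])
cv2.imwrite("pics/pre.png",cv2.resize(im[:,:,::-1],None,fx=1.6,fy=1.6))
E
```

```text
time: 2.5
tool_pos: [0.5087, -0.0478, 0.2145]
tcp_rot: [0.447, -3.097, -0.006]
wrist_force: [-0.4, 0.5, -1.0]
width: 0.003
grip_force: 0.0
```

View pics/pre.png

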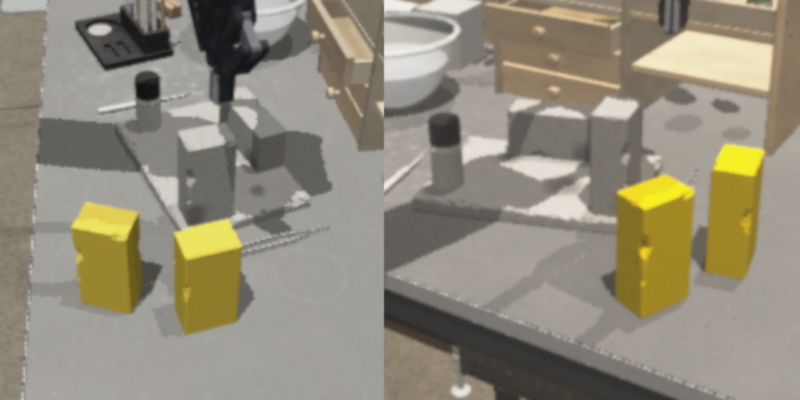

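The gripper hangs above and behind the grey brick and nothing has been disturbed. The fingertips are at about (222,95) in the left half. Next I lower it into the gap.

```bash
python3 -m inch '[0,-8,20,0,0,0,0, 0,0,40,0,0,0,0, 0,0,40,0,0,0,0, 0,0,2,0,0,0,0, 0,6,0,0,0,0,0, 0,6,0,0,0,0,0, 0,6,0,0,0,0,0, 0,0,0,0,0,0,0]'
```

```text
time: 3.4
tool_pos: [0.5118, -0.0382, 0.1215]
tcp_rot: [-0.451, 3.106, -0.001]
wrist_force: [-0.6, -0.3, -0.0]
width: -0.002
grip_force: 0.0
```

```bash
python3 -m inch '[0,0,8,0,0,0,0, 0,5,0,0,0,0,0, 0,5,0,0,0,0,0, 0,6,0,0,0,0,0, 0,6,0,0,0,0,0, 0,6,0,0,0,0,0, 0,6,0,0,0,0,0, 0,0,0,0,0,0,0]'
```

```text
time: 4.2
tool_pos: [0.5006, -0.0056, 0.1112]
tcp_rot: [0.451, -3.109, -0.0]
wrist_force: [-0.2, -0.7, -0.6]
width: 0.003
grip_force: 0.5
```

```bash
python3 -m inch '[0,6,0,0,0,0,0, 0,6,0,0,0,0,0, 0,6,0,0,0,0,0, 0,6,0,0,0,0,0, 0,3,0,0,0,0,0, 0,0,0,0,0,0,0, 0,0,0,0,0,0,0, 0,0,0,0,0,0,0]'
python3 - <<'E'
from workcell import viewer
import cv2,numpy as np
a,b=viewer.read_camera("side"),viewer.read_camera("scene")
for n,i in(("side",a),("scene",b)):
    d=dict(np.load(n+".npz"));d["im"]=i;np.savez(n+".npz",**d)
im=np.hstack([a[150:400,200:440],b[150:400,180:440]])
cv2.imwrite("pics/tip.png",cv2.resize(im[:,:,::-1],None,fx=1.6,fy=1.6))
E
```

```text
time: 5.0
tool_pos: [0.4934, 0.0193, 0.1113]
tcp_rot: [-0.45, 3.109, -0.0]
wrist_force: [-0.9, -1.3, 0.4]
width: -0.003
grip_force: 0.0
```

View pics/tip.png

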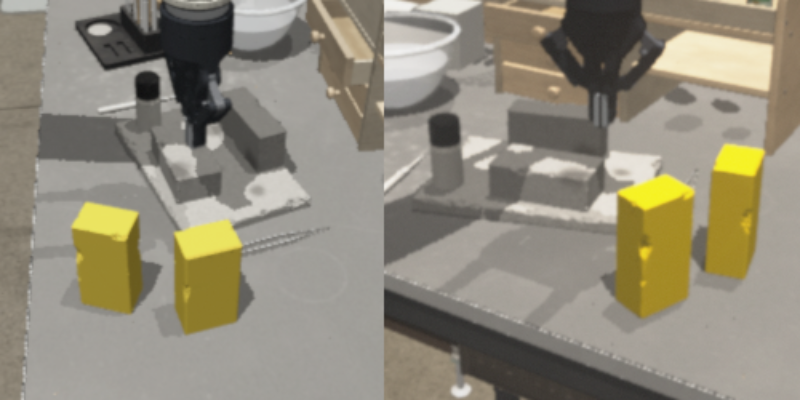

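The brick has toppled and lies flat (left half 152–222, 130–200). The flask and yellow bricks are undisturbed. I'll retreat to the near side and measure.

```bash
python3 -m inch '[0,0,-35,0,0,0,0, 0,0,-45,0,0,0,0, 20,20,-20,0,0,0,0, 25,20,0,0,0,0,0, 25,20,0,0,0,0,85, 0,0,0,0,0,0,85, 0,0,0,0,0,0,85, 0,0,0,0,0,0,85]'
python3 - <<'E'
from workcell import viewer
import cv2,numpy as np
a,b=viewer.read_camera("side"),viewer.read_camera("scene")
for n,i in(("side",a),("scene",b)):
    d=dict(np.load(n+".npz"));d["im"]=i;np.savez(n+".npz",**d)
im=np.hstack([a[205:305,265:405],b[200:300,195:355]])
cv2.imwrite("pics/lay.png",cv2.resize(im[:,:,::-1],None,fx=2.6,fy=2.6,interpolation=cv2.INTER_CUBIC))
E
```

```text
time: 5.9
tool_pos: [0.4101, 0.0569, 0.2115]
tcp_rot: [-0.449, 3.108, -0.0]
wrist_force: [0.2, -0.2, -0.2]
width: 0.682
grip_force: 0.0
```

View pics/lay.png

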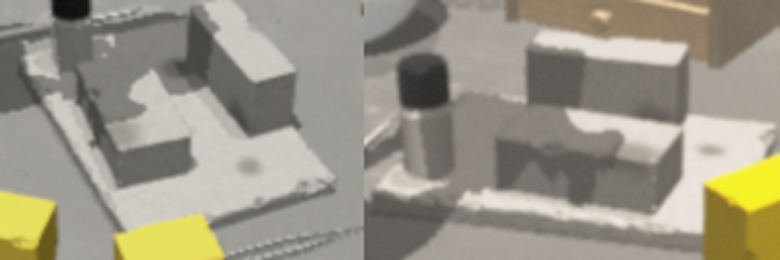

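The brick lies flat, with its top corners in the side crop at (78,68), (118,152), (190,136) and (140,62). In the scene crop they are at (497,137), (520,105), (683,127) and (655,163). The fixed brick is behind it.

Run:
```python
from h import *
S=lambda p:np.array(p)/2.6+[265,205]
C=lambda p:(np.array(p)-[364,0])/2.6+[195,200]
y=np.radians(16.2);X=np.array([[np.cos(y),-np.sin(y)],[np.sin(y),np.cos(y)]])
f=lambda n,a:print(n,(a*1000).round().tolist(),"board:",((a-[.519,.107])@X*1000).round().tolist())
f("brick side",ray("side",S([(78,68),(118,152),(190,136),(140,62)]),.056))
f("brick scene",ray("scene",C([(497,137),(520,105),(683,127),(655,163)]),.056))
f("fixed front top side",ray("side",S([(188,8),(250,84)]),.074))
f("fixed front top scene",ray("scene",C([(527,47),(688,63)]),.074))
f("boardFR",np.r_[ray("side",S([(335,180)]),.016),ray("scene",C([(775,122)]),.016)])
```

```text
brick side [[451.0, 126.0], [471.0, 19.0], [526.0, 31.0], [501.0, 128.0]] board: [[-60.0, 38.0], [-71.0, -71.0], [-15.0, -75.0], [-12.0, 26.0]]
brick scene [[451.0, 134.0], [500.0, 150.0], [527.0, 35.0], [472.0, 24.0]] board: [[-58.0, 45.0], [-6.0, 47.0], [-12.0, -72.0], [-68.0, -67.0]]
fixed front top side [[547.0, 175.0], [577.0, 65.0]] board: [[46.0, 57.0], [44.0, -56.0]]
fixed front top scene [[554.0, 181.0], [588.0, 65.0]] board: [[54.0, 62.0], [54.0, -59.0]]
boardFR [[635.0, 14.0], [641.0, 20.0]] board: [[86.0, -122.0], [93.0, -118.0]]
```

```bash
python3 -m inch '[0,2,45,0,0,0,85, 0,2,45,0,0,0,85, 0,0,45,0,0,0,85, 0,0,45,0,0,0,85, 0,0,7,0,0,0,85, -12,0,0,0,0,0,85, -12,0,0,0,0,0,85, 0,0,0,0,0,0,85]'; python3 -m inch '[-8,0,0,0,0,0,85, -8,0,0,0,0,0,85, -8,0,0,0,0,0,85, -8,0,0,0,0,0,85, -8,0,0,0,0,0,85, -6,0,0,0,0,0,85, -4,0,0,0,0,0,85, 0,0,0,0,0,0,85]'
```

```text
time: 6.8
tool_pos: [0.437, 0.0686, 0.0277]
tcp_rot: [-0.449, 3.101, -0.0]
wrist_force: [0.7, -0.1, 0.4]
width: 0.992
grip_force: 0.0
time: 7.6
tool_pos: [0.4799, 0.0822, 0.0243]
tcp_rot: [-0.45, 3.108, 0.0]
wrist_force: [0.3, -0.4, -0.5]
width: 0.995
grip_force: 0.0
```

```bash
python3 -m inch '[-3,0,0,0,0,0,85, -3,0,0,0,0,0,85, -3,0,0,0,0,0,85, -2,0,0,0,0,0,85, -2,0,0,0,0,0,85, -1,0,0,0,0,0,85, 0,0,0,0,0,0,85, 0,0,0,0,0,0,85]'
python3 -m inch '[-1,0,0,0,0,0,85, -1,0,0,0,0,0,85, -1,0,0,0,0,0,85, -1,0,0,0,0,0,85, 0,0,0,0,0,0,85, 0,0,0,0,0,0,85, 0,0,0,0,0,0,85, 0,0,0,0,0,0,85]'
```

```text
time: 8.4
tool_pos: [0.4928, 0.086, 0.0245]
tcp_rot: [-0.45, 3.109, 0.0]
wrist_force: [1.0, 0.5, -0.3]
width: 0.997
grip_force: 0.1
time: 9.2
tool_pos: [0.4966, 0.0871, 0.0243]
tcp_rot: [-0.449, 3.109, 0.0]
wrist_force: [0.1, 0.1, 0.9]
width: 0.996
grip_force: 0.1
```

```bash
for i in 1; do python3 -m inch '[-1,0,0,0,0,0,85, -1,0,0,0,0,0,85, -1,0,0,0,0,0,85, 0,0,0,0,0,0,85, 0,0,0,0,0,0,85, 0,0,0,0,0,0,85, 0,0,0,0,0,0,85, 0,0,0,0,0,0,85]'; done; python3 -m inch '[-1,0,0,0,0,0,85, -1,0,0,0,0,0,85, -1,0,0,0,0,0,85, 0,0,0,0,0,0,85, 0,0,0,0,0,0,85, 0,0,0,0,0,0,85, 0,0,0,0,0,0,85, 0,0,0,0,0,0,85]'
```

```text
time: 10.0
tool_pos: [0.4993, 0.088, 0.0243]
tcp_rot: [-0.45, 3.109, 0.0]
wrist_force: [0.3, 0.2, -0.1]
width: 0.998
grip_force: 0.1
time: 10.8
tool_pos: [0.5022, 0.0888, 0.0243]
tcp_rot: [-0.45, 3.109, -0.0]
wrist_force: [0.3, 0.6, -0.1]
width: 0.996
grip_force: 0.1
```

```bash
python3 -m inch '[-1,0,0,0,0,0,85, -1,0,0,0,0,0,85, -1,0,0,0,0,0,85, 0,0,0,0,0,0,85, 0,0,0,0,0,0,85, 0,0,0,0,0,0,85, 0,0,0,0,0,0,85, 0,0,0,0,0,0,85]'
python3 - <<'E'
from workcell import viewer
import cv2,numpy as np
a,b,w=[viewer.read_camera(n) for n in("side","scene","wrist")]
im=np.hstack([a[205:305,265:405],b[200:300,195:355]])
im=cv2.resize(im[:,:,::-1],None,fx=2.6,fy=2.6,interpolation=cv2.INTER_CUBIC)
w=cv2.resize(w[:,:,::-1],(440,330)); w=np.hstack([w,np.zeros((330,340,3),np.uint8)])
cv2.imwrite("pics/push.png",np.vstack([im,w]))
E
```

```text
time: 11.6
tool_pos: [0.5037, 0.0893, 0.024]
tcp_rot: [0.45, -3.107, 0.0]
wrist_force: [-5.0, -1.8, 3.6]
width: 0.996
grip_force: 2.5
```

View pics/push.png

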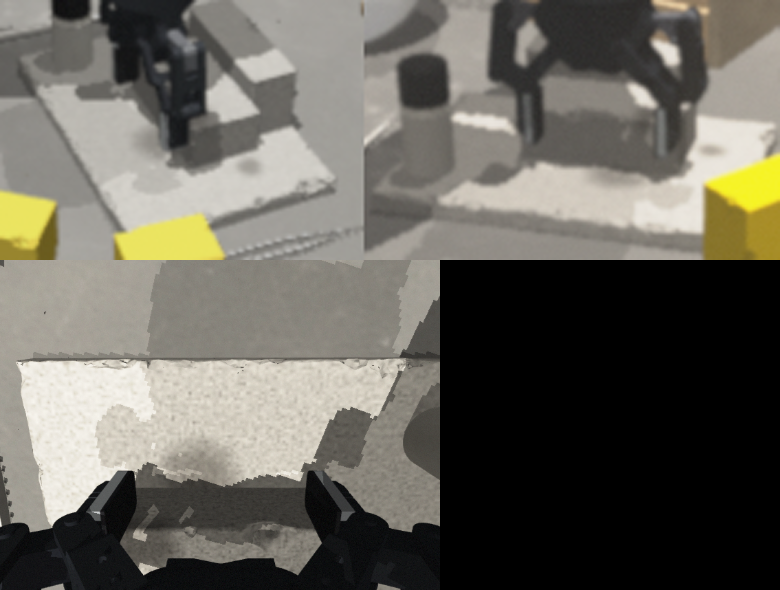

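Both fingers are on the brick, the force has risen to about 5 N, and the brick looks seated against the fixed one. I'll press slightly more, then withdraw.

```bash
python3 -m inch '[-1,0,0,0,0,0,85, -1,0,0,0,0,0,85, 0,0,0,0,0,0,85, 0,0,0,0,0,0,85, 0,0,0,0,0,0,85, 0,0,0,0,0,0,85, 0,0,0,0,0,0,85, 0,0,0,0,0,0,85]'
```

```text
time: 12.55
tool_pos: [0.5037, 0.0895, 0.0236]
tcp_rot: [0.45, -3.102, 0.001]
wrist_force: [-9.4, -3.7, 6.3]
width: 0.998
grip_force: 4.7
```

```bash
python3 -m inch '[4,0,0,0,0,0,85, 10,0,0,0,0,0,85, 20,0,0,0,0,0,85, 20,0,0,0,0,0,85, 10,0,-20,0,0,0,85, 0,0,-50,0,0,0,85, 0,0,-50,0,0,0,85, 0,0,-50,0,0,0,85]'
python3 -m inch '[25,0,-20,0,0,0,85, 0,0,0,0,0,0,85, 0,0,0,0,0,0,85, 0,0,0,0,0,0,85, 0,0,0,0,0,0,85, 0,0,0,0,0,0,85, 0,0,0,0,0,0,85, 0,0,0,0,0,0,85]'
python3 - <<'E'
from workcell import viewer
import cv2,numpy as np
a,b=[viewer.read_camera(n) for n in("side","scene")]
im=np.hstack([a[200:320,255:415],b[190:310,170:360]])
cv2.imwrite("pics/end.png",cv2.resize(im[:,:,::-1],None,fx=2.2,fy=2.2,interpolation=cv2.INTER_CUBIC))
E
```

```text
time: 13.35
tool_pos: [0.4449, 0.072, 0.196]
tcp_rot: [-0.449, 3.108, 0.0]
wrist_force: [0.5, -0.5, 1.2]
width: 0.992
grip_force: 0.0
time: 14.15
tool_pos: [0.4214, 0.065, 0.2137]
tcp_rot: [0.45, -3.108, -0.0]
wrist_force: [-0.2, -0.9, -0.2]
width: 0.994
grip_force: 0.0
```

View pics/end.png

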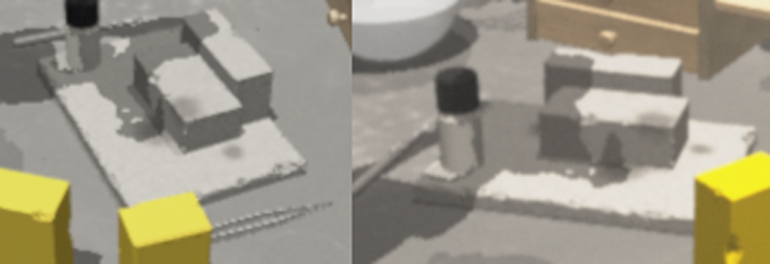

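The brick lies flat and parallel, flush against the fixed brick (left picture 135–242, 50–150). The flask, tweezers, pick and yellow bricks are undisturbed, and the gripper is clear.

```bash
python3 -c "
from workcell import job; print(job.finish_job())"
```

```text
the job is handed in; nothing more can be done
None
```

I pushed the brick over onto its broad face, then along the board until its long side was flat against the fixed brick, and handed the job in at about 14 s. It sits roughly 14 mm off the fixed brick's centre along the board, fully on the board, and the last pictures show the bottle, pick and tweezers undisturbed and the arm clear.

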